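# Turn the pushchair wheel until its valve is at the top

## Robot

A 6-joint arm with a two-finger parallel gripper is mounted at the origin on the work surface. World frame = base frame: x ahead of the robot, y to its left, z up, the work surface at z = 0. Lengths are in m, angles in rad, forces in N, time in s.
With the tool pointing down it reaches from about 0.325 to 0.9 m from the base axis. Payload 6.1 kg.
Tool frame: the origin (TCP) lies on the centre line of the jaws, within the pads' length; the fingertips stand 25 mm ahead of it and the grasp point (between the pads) lies 6 mm ahead of it; z points along the fingers, y is the line along which they close (so a half turn about z gives the same grasp; the last joint's range is limited). The gripper opens to 87 mm and grips with 3 to 60 N. Pads are 19 mm wide; open, the fingers measure 117 mm over their backs; the gripper's body (75 mm by 190 mm) begins 51 mm behind the grasp point.
Start: joints at [-1.256, 0.22, 1.526, -0, 1.395, -0.126], TCP at [0.267, -0.565, 0.248] pointing down, gripper open.
Joint ranges: [-2.98, 2.98], [-0.91, 2.08], [0.09, 2.57], [-1.24, 4.39], [0.2, 2.65], [-2.68, 2.68]. Speed limits (rad/s): [2.57, 2.57, 3.01, 3.14, 3.14, 3.14].

## Interface

Orientations are given as a 3x3 rotation matrix whose columns are the frame's x, y, z axes.
In Python, from rig import telemetry, viewer, workorder gives the robot as it stands.
- The arm moves only by the tool apply_moves, never from a script. Its argument "targets" is a list that holds one entry, the list of rows, each a list of 5 numbers: the shift along the tool's x, y, z in cm, then the turn about the tool's z in degrees, then the opening, from 0 (shut) to 1 (fully open). A call has 1 to 20 rows; each row shifts and turns the commanded pose from where the row before left it, along the tool's axes as they then stand; what a row does not reach is not made up. A row lasts 1/10 s, in which the tool goes at most 50 mm and 8.59 degrees, less where a joint would pass 70% of its speed; a pose out of reach is approached as far as the arm can. A call with a gripper value outside its range is refused whole. The fingers move at their own pace and stop on an object; "newtons" is the grip in N (left out, the last holds). Time passes only in rows, so rows that do not move let the fingers close. It gives the time, the measured TCP pose, the force, the opening and the grip force at its end, in the units of the state.
- telemetry.observe(): the state, without advancing time (a new reading comes with each control period).
- viewer.camera(name): name is "side" or "top"; returns a dict with "pixels" (420x560x3 uint8, red, green, blue), "intrinsics" (3x3 intrinsics, pixels), "k1" (the pictures are not rectified: a ray, as slopes to the right and down, at radius r is drawn at 1 + k1 r^2 times it, then the intrinsics apply), "rvec" (rotation vector, rad) and "tvec" (3), from world to camera coordinates, as OpenCV has them. Camera axes: x right, y down, z forward; pixel columns grow to the right and rows downward; lengths in m; the calibration is good to about 2 mm. A picture is of the moment at which its call begins. There is no depth.
- workorder.job_done(): hands the job in; it is judged then, once.
The state is a dict: "time": time; "joint_positions": joint angles; "qd": joint speeds; "effort": joint torques, N m; "tool_pos": TCP position; "ee_rot": TCP orientation; "wrist_force": force on the tool from outside, world axes, zero at the start; "ft_torque": the same for the moment, N m; "opening": finger opening in m; "gripper_force": force on a finger pad.
Only numpy, scipy, OpenCV 4.12 (cv2) and the standard library are available. Lean on these libraries where they do the work, as an engineer would, in place of code of your own. Each camera call takes 0.05 s, during which the arm holds its last target. There are 200 camera calls.

## Task

A pushchair wheel sits in a service stand on the sideboard, leaning back like a book on a lectern, its valve somewhere near the bottom. With closed fingertips, push one spoke after another to turn it, either way round, until the valve is at the very top of the wheel (twelve o'clock, straight up the slope from the axle), then take your fingers out and leave it still. Turn it steadily without flinging it round, push neither on the tyre nor on the valve, grip nothing, and leave the jar, the candle beaker and the hand pump where they stand.

Things in the scene. Friction and masses are not known exactly. Their poses are not given: they have to be found in the camera images.
- stand: grey steel service stand, fixed; origin at the centre of the underside of its 200 x 370 x 12 mm base plate; z up; +x is the way the wheel leans back (roughly to the robot's left); y is along the wheel's horizontal diameter. The wheel's plane rises 30 degrees from horizontal towards +x, its front face looks up and towards -x; the top of the wheel is straight up this slope from the axle.
- axle (a point): centre of the wheel: on its axle, in its mid-plane, 165 mm straight above the stand's origin
- strap (a point): middle of the front strap, on the axle 38 mm in front of the wheel's mid-plane. Two flat straps, 28 x 6 mm, cross the whole wheel along the stand's y, in front and behind (32 to 38 mm from the mid-plane; front nut to 44 mm), on posts at y = +-170 mm. A finger between the spokes cannot pass them and must be put in anew beyond. Else the space behind the spokes is free for 50 mm.
- wheel (a joint): angle of the wheel (rad) about its axle, counterclockwise positive seen facing its front: 0 or any whole turn = valve at the top, pi/2 = valve on the stand's +y side, pi = valve at the bottom. The bearing is stiff (0.15 N m, some 2.5 N at 62 mm from the axle): the wheel stays where it is left.
- hub (a point): centre of the hub (same point as axle). Hub 24 mm radius, 28 mm either side of the mid-plane. 5 straight white spokes, 12 mm wide, 14 mm thick (7 mm either side of the mid-plane), run from the hub to an aluminium rim of 94 mm inner radius, every 72 degrees; the valve is midway between two: spokes lie 36, 108, 180, 252 and 324 degrees from it.
- tyre: black rubber tyre of the wheel, 284 mm outside diameter, 40 mm thick (20 mm either side of the mid-plane), inner radius 102 mm; origin at the wheel's centre. Not to be pushed on.
- valve: valve, a straight brass stem 8 mm thick with a rubber foot 11 mm thick, sticking inwards from the rim towards the axle, from 97 mm to 70 mm radius in the wheel's mid-plane; origin at the wheel's centre. Not to be pushed on.
- valve_tip (a point): the inner end of the valve stem, 70 mm from the axle
- jar: silvery lidded jar with a glass ball knob, 88 mm diameter, 132 mm tall, loose; origin at the centre of its underside; leave alone
- candles: silvery footed beaker, 72 mm diameter, 100 mm tall, with candles up to 176 mm, loose; origin at the centre of its underside; leave alone
- pump: small hand pump lying flat, 190 x 28 x 26 mm, loose; origin at the centre of its underside, x along it; leave alone

How it is judged:
By the outcome, as a careful person would: the job done as asked, in the order asked, and still so for the second after the job is handed in, with the robot touching nothing.
It also fails if it takes over 54 s, if anything falls off the work surface, if the arm or the gripper's body presses on something with over 40 N, if the wrist force passes 120 N, or if a joint passes its speed limit or range.

## Working session

There is one attempt and no reset: what is moved stays moved. The work goes in short steps, Python scripts to look and compute and a tool call to move; the robot and the scene stay as the last step left them, time stands still between calls to the robot, and variables do not carry over. Pictures are saved under pics/ and viewed, at most 10 in all, crops included, and the job is handed in when it is done.

Besides the shell and the picture viewer there is one more tool, called as a command line: name --argument value ..., lists and objects as JSON in quotes. apply_moves: Moves the arm, as the interface text tells. Its arguments: {"type":"object","properties":{"targets":{"type":"array","items":{"type":"array","items":{"type":"array","items":{"type":"number"}}}},"newtons":{"type":"number"}},"required":["targets"]}

```bash
mkdir -p pics; python3 - <<'E'
from rig import telemetry, viewer
import cv2, numpy as np, pickle
for n in ("side","top"):
    c=viewer.camera(n); pickle.dump(c,open(n+".pkl","wb"))
    cv2.imwrite(f"pics/{n}0.png",c["pixels"][:,:,::-1])
    R=cv2.Rodrigues(np.array(c["rvec"],float))[0]; print(n,c["intrinsics"],c["k1"],"pos",-R.T@np.array(c["tvec"]).ravel(),"fwd",R[2])
s=telemetry.observe(); print(s)
E
```

```text
side [[477.05917605   0.         282.66319684]
 [  0.         477.05917605 211.67725403]
 [  0.           0.           1.        ]] -0.1377192396386385 pos [0.14031923 0.80017938 0.7651519 ] fwd [ 0.45058813 -0.68227981 -0.57572962]
top [[455.36684304   0.         277.29257199]
 [  0.         455.36684304 203.66180308]
 [  0.           0.           1.        ]] -0.1559871547845596 pos [0.50434615 0.06706219 1.02216991] fwd [ 0.10442948 -0.00891327 -0.99449235]
{'time': 0.1, 'joint_positions': array([-1.25609801e+00,  2.21180129e-01,  1.52750717e+00,  2.60299139e-05,
        1.39469651e+00, -1.26105332e-01]), 'qd': array([ 0.000829  , -0.00297908, -0.00386029,  0.00030388,  0.00013339,
        0.00011772]), 'effort': array([ 1.10401146e-03, -4.95944631e+01, -3.88518047e+01,  7.01445574e-02,
        5.15788200e-02, -2.94416463e-05]), 'tool_pos': array([ 0.26650521, -0.56475675,  0.24652071]), 'ee_rot': array([[ 9.04411087e-01,  4.26661815e-01, -5.30046286e-04],
       [ 4.26662071e-01, -9.04409503e-01,  1.71112205e-03],
       [ 2.50691543e-04, -1.77370840e-03, -9.99998396e-01]]), 'wrist_force': array([ 0.32553216, -0.00864987,  0.21165009]), 'ft_torque': array([-0.03983123,  0.01055902,  0.00658771]), 'gripper_force': 0.0, 'opening': 0.08701250699682922}
```

View pics/side0.png

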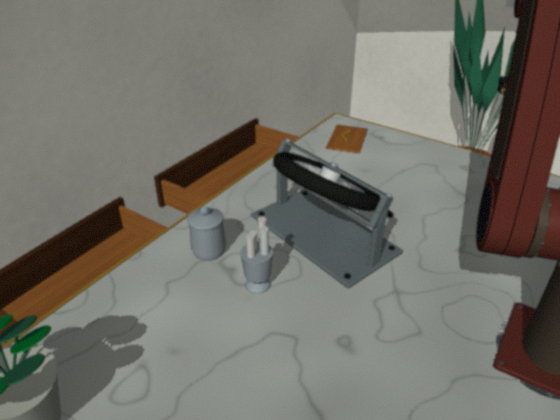

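View pics/top0.png

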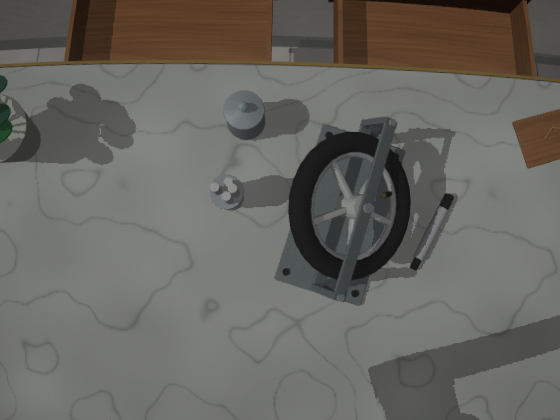

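```bash
python3 - <<'E'
import cv2
i=cv2.imread("pics/top0.png")[105:315,260:465]
cv2.imwrite("pics/topc.png",cv2.resize(i,(586,600),interpolation=cv2.INTER_CUBIC)) 
E
```

```text
(no output)
```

View pics/topc.png

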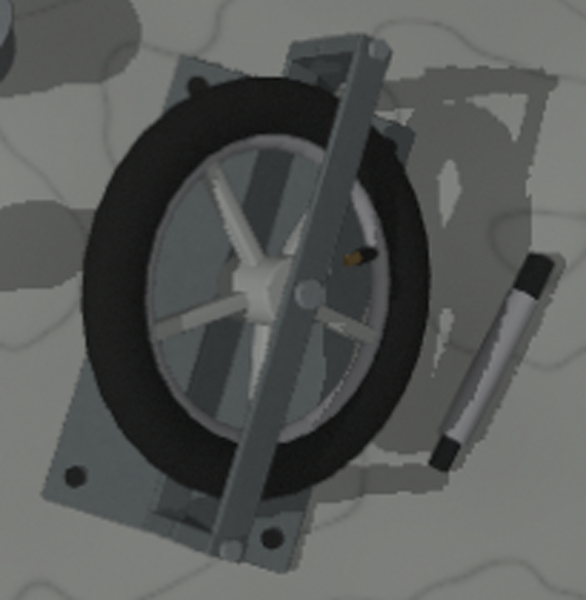

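```bash
cat > h.py <<'E'
import cv2, numpy as np, pickle
from scipy.optimize import least_squares
C,S=np.cos(np.pi/6),np.sin(np.pi/6)
def undist(c,uv):
    K=np.array(c["intrinsics"]); d=np.array([c["k1"],0,0,0],float)
    return cv2.undistortPoints(np.array(uv,float).reshape(-1,1,2),K,d).reshape(-1,2)
def proj(c,P):
    return cv2.projectPoints(np.array(P,float).reshape(-1,1,3),np.array(c["rvec"],float),np.array(c["tvec"],float),np.array(c["intrinsics"]),np.array([c["k1"],0,0,0],float))[0].reshape(-1,2)
def W(u,y,n): # wheel coords -> stand coords
    return [u*C-n*S, y, .165+u*S+n*C]
def T(p,q):  # stand->world, p=(x,y,yaw)
    q=np.array(q,float).reshape(-1,3); c,s=np.cos(p[2]),np.sin(p[2])
    return q@np.array([[c,-s,0],[s,c,0],[0,0,1]]).T+[p[0],p[1],0]
def wheel_ray(p,c,uv): # pixel onto wheel mid-plane -> (u,y)
    R=cv2.Rodrigues(np.array(c["rvec"],float))[0]; o=-R.T@np.array(c["tvec"],float).ravel()
    r=R.T@np.append(undist(c,uv)[0],1)
    M=np.array([T(p,W(*e))[0]-T(p,W(0,0,0))[0] for e in np.eye(3)])
    o=M@(o-T(p,W(0,0,0))[0]); r=M@r
    h=o-r*o[2]/r[2]; return h[:2]
def ang(p,c,uv):
    u,y=wheel_ray(p,c,uv); return np.degrees(np.arctan2(y,u))%360, np.hypot(u,y)
E
python3 - <<'E'
from h import *
c=pickle.load(open("top.pkl","rb"))
f=lambda x,y:(x/2.8585+260-.3,y/2.8585+105-.3)
pts=[[.1,.185,.012],[-.1,.185,.012],[.1,-.185,.012],W(0,0,.044),W(0,.17,.040),W(0,-.17,.040)]
px=np.array([f(42,496),f(290,573),f(182,55),f(310,295),f(232,550),f(376,50)])
r=least_squares(lambda p:(proj(c,T(p,pts))-px).ravel(),[.55,-.1,1.5],loss='soft_l1')
p=r.x; print(p,np.degrees(p[2])); print((proj(c,T(p,pts))-px).round(1)); np.save("p.npy",p)
for n,q in dict(tip=(345,260),foot=(372,254),s1=(215,170),s2=(160,332),s3=(258,390),s4=(370,333),hub=(262,285)).items(): print(n,ang(p,c,f(*q)))
ex,ey=T([0,0,p[2]],np.eye(3)[:2]); print(ex,ey)
# side check: nut, straps
s=pickle.load(open("side.pkl","rb")); print(proj(s,T(p,pts)).round(0))
E
```

```text
[ 0.59327798 -0.08636932  1.29043812] 73.93665806487758
[[-0.2  0.9]
 [-0.7  0.6]
 [-0.8 -1. ]
 [ 0.8 -0.3]
 [ 0.   0.1]
 [ 0.5 -0.4]]
tip (np.float64(215.2797322702589), np.float64(0.0694292610640134))
foot (np.float64(213.37666963228247), np.float64(0.09481958217154168))
s1 (np.float64(319.80754177899496), np.float64(0.09105332580881349))
s2 (np.float64(35.16376847199092), np.float64(0.09048074290093693))
s3 (np.float64(103.00155994475452), np.float64(0.06722166746996679))
s4 (np.float64(179.7184769497153), np.float64(0.09769477492370165))
hub (np.float64(350.40864155608375), np.float64(0.006873271382233015))
[0.27669989 0.96095638 0.        ] [-0.96095638  0.27669989  0.        ]
[[350. 285.]
 [405. 249.]
 [251. 212.]
 [336. 163.]
 [390. 194.]
 [289. 140.]]
```

apply_moves --targets '[[[0,0,-1.5,-8.1,0],[0,0,-1.5,-8.1,0],[0,0,-1.5,-8.1,0],[0,0,-1.5,-8.1,0],[0,0,-1.5,-8.1,0],[0,0,-1.5,-8.1,0],[0,0,0,0,0],[0,0,0,0,0],[0,0,0,0,0]]]' --newtons 5

```text
time: 1.0
tool_pos: [0.2665, -0.5648, 0.336]
ee_rot: [[0.281, 0.96, -0.001], [0.96, -0.281, 0.002], [0.002, -0.001, -1.0]]
wrist_force: [0.1, -0.2, -0.3]
opening: 0.0227
gripper_force: 0.0
```

```bash
cat > where.py <<'E'
from h import *; from rig import telemetry
s=telemetry.observe(); p=np.load("p.npy"); t=s["tool_pos"]; R=s["ee_rot"]
d=T([0,0,-p[2]],t-[p[0],p[1],0])[0]; u=d[0]/C
print("t",s["time"],"stand xyz cm",(d*100).round(2),"u,y",(u*100).round(2),"phi",np.degrees(np.arctan2(d[1],u)).round(1),"depth cm",((.165+u*S+.025-d[2])*100).round(2),"open",s["opening"],"F",s["wrist_force"].round(1),"yaw err",np.degrees(np.arctan2(R[1,1],R[0,1])).round(2)+16.06,"tz",R[:,2].round(3))
E
python3 where.py; python3 - <<'E'
from h import *; p=np.load("p.npy"); from rig import telemetry
s=telemetry.observe(); print("shift cm",s["ee_rot"].T@(np.append(T(p,W(.017,-.0596,0))[0][:2],.335)-s["tool_pos"])*100)
E
```

```text
t 1.0 stand xyz cm [-55.01  18.16  33.6 ] u,y -63.52 phi 164.0 depth cm -46.36 open 0.022676333203544435 F [ 0.1 -0.2 -0.3] yaw err -0.240000000000002 tz [-0.001  0.002 -1.   ]
shift cm [56.58642477 23.88749594  0.17177872]
```

apply_moves --targets '[[[1.5,0.6,0,0,0],[2.8,1.2,0,0,0],[3,1.27,0,0,0],[3,1.27,0,0,0],[3,1.27,0,0,0],[3,1.27,0,0,0],[3,1.27,0,0,0],[3,1.27,0,0,0],[3,1.27,0,0,0],[3,1.27,0,0,0],[3,1.27,0,0,0],[3,1.27,0,0,0],[3,1.27,0,0,0],[3,1.27,0,0,0],[3,1.27,0,0,0],[3,1.27,0,0,0],[3,1.27,0,0,0],[3,1.27,0,0,0],[3,1.27,0,0,0],[1.3,0.5,0,0,0]]]'

```text
time: 3.0
tool_pos: [0.6542, -0.0844, 0.3365]
ee_rot: [[0.276, 0.961, -0.001], [0.961, -0.276, 0.001], [0.001, -0.002, -1.0]]
wrist_force: [-0.7, 0.6, 0.4]
opening: 0.0005
gripper_force: 0.0
```

```bash
python3 where.py; python3 - <<'E'
from h import *; from rig import viewer
for n in("top","side"): c=viewer.camera(n); cv2.imwrite(f"pics/{n}1.png",cv2.resize(c["pixels"][90:310,200:470,::-1],(736,600),interpolation=cv2.INTER_CUBIC))
E
```

```text
t 3.0 stand xyz cm [ 1.88 -5.8  33.65] u,y 2.17 phi -69.5 depth cm -13.56 open 0.0005302299863228018 F [-0.7  0.6  0.4] yaw err 0.019999999999999574 tz [-0.001  0.001 -1.   ]
```

View pics/side1.png

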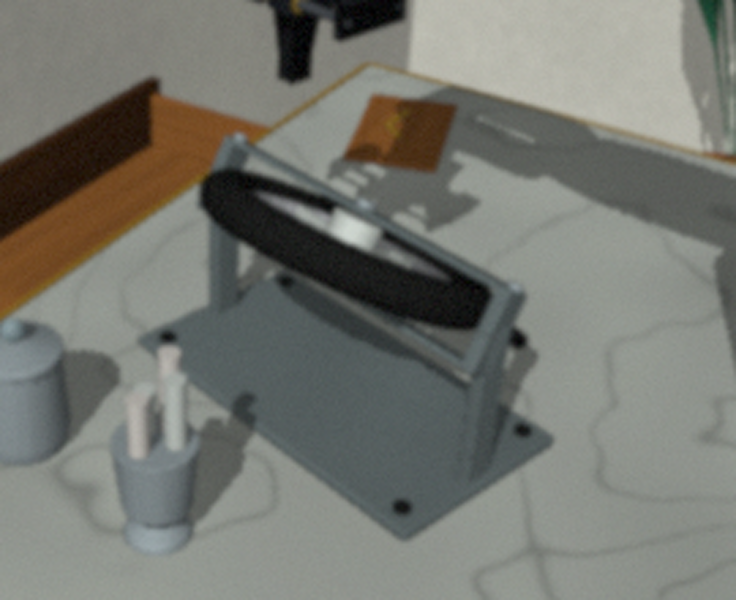

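apply_moves --targets '[[[-0.4,0.15,0,0,0],[0,0,1,0,0],[0,0,1.5,0,0],[0,0,1.5,0,0],[0,0,1.5,0,0],[0,0,1.5,0,0],[0,0,1.5,0,0],[0,0,1.5,0,0],[0,0,0.8,0,0],[0,0,0,0,0],[0,0,0,0,0]]]'

```text
time: 4.2
tool_pos: [0.6541, -0.0923, 0.2299]
ee_rot: [[0.278, 0.961, 0.0], [0.961, -0.278, -0.0], [0.0, 0.0, -1.0]]
wrist_force: [0.0, 0.1, 0.7]
opening: 0.0003
gripper_force: 0.0
```

```bash
python3 where.py
```

```text
t 4.2 stand xyz cm [ 1.11 -6.01 22.99] u,y 1.29 phi -77.9 depth cm -3.34 open 0.0003484504445389365 F [0.  0.1 0.7] yaw err -0.08000000000000185 tz [ 0. -0. -1.]
```

apply_moves --targets '[[[0.3,0,0,0,0],[0,0,0.7,0,0],[0,0,0.7,0,0],[0,0,0.7,0,0],[0,0,0.7,0,0],[0,0,0.7,0,0],[0,0,0.7,0,0],[0,0,0,0,0],[0,0,0,0,0]]]'

```text
time: 5.1
tool_pos: [0.6546, -0.0894, 0.1873]
ee_rot: [[0.278, 0.961, -0.0], [0.961, -0.278, 0.0], [-0.0, -0.0, -1.0]]
wrist_force: [0.6, 0.4, -0.2]
opening: 0.0006
gripper_force: 0.0
```

```bash
python3 where.py; python3 - <<'E'
from math import *
# path phi -75 -> 72, r 6.2, step 5 deg: tool (x,y,z) increments
a=[-75]+list(range(-70,75,5)); P=[(6.2*cos(radians(t)),6.2*sin(radians(t))) for t in a]
for t,(u,y),(v,w) in zip(a[1:],P,P[1:]): print(t,[round((v-u)*.866,2),round(y-w,2),round(-(v-u)/2,2),0,0])
E
```

```text
t 5.1 stand xyz cm [ 1.41 -5.98 18.73] u,y 1.62 phi -74.8 depth cm 1.08 open 0.0006359701340861863 F [ 0.6  0.4 -0.2] yaw err -0.08999999999999986 tz [-0.  0. -1.]
-70 [0.45, -0.16, -0.26, 0, 0]
-65 [0.43, -0.21, -0.25, 0, 0]
-60 [0.42, -0.25, -0.24, 0, 0]
-55 [0.4, -0.29, -0.23, 0, 0]
-50 [0.37, -0.33, -0.21, 0, 0]
-45 [0.35, -0.37, -0.2, 0, 0]
-40 [0.32, -0.4, -0.18, 0, 0]
-35 [0.29, -0.43, -0.16, 0, 0]
-30 [0.25, -0.46, -0.15, 0, 0]
-25 [0.22, -0.48, -0.12, 0, 0]
-20 [0.18, -0.5, -0.1, 0, 0]
-15 [0.14, -0.52, -0.08, 0, 0]
-10 [0.1, -0.53, -0.06, 0, 0]
-5 [0.06, -0.54, -0.04, 0, 0]
0 [0.02, -0.54, -0.01, 0, 0]
5 [-0.02, -0.54, 0.01, 0, 0]
10 [-0.06, -0.54, 0.04, 0, 0]
15 [-0.1, -0.53, 0.06, 0, 0]
20 [-0.14, -0.52, 0.08, 0, 0]
25 [-0.18, -0.5, 0.1, 0, 0]
30 [-0.22, -0.48, 0.12, 0, 0]
35 [-0.25, -0.46, 0.15, 0, 0]
40 [-0.29, -0.43, 0.16, 0, 0]
45 [-0.32, -0.4, 0.18, 0, 0]
50 [-0.35, -0.37, 0.2, 0, 0]
55 [-0.37, -0.33, 0.21, 0, 0]
60 [-0.4, -0.29, 0.23, 0, 0]
65 [-0.42, -0.25, 0.24, 0, 0]
70 [-0.43, -0.21, 0.25, 0, 0]
```

apply_moves --targets '[[[0.23,-0.08,-0.13,0,0],[0.22,-0.08,-0.13,0,0],[0.22,-0.1,-0.13,0,0],[0.21,-0.11,-0.12,0,0],[0.21,-0.12,-0.12,0,0],[0.21,-0.13,-0.12,0,0],[0.4,-0.29,-0.23,0,0],[0.37,-0.33,-0.21,0,0],[0.35,-0.37,-0.2,0,0],[0.32,-0.4,-0.18,0,0],[0.29,-0.43,-0.16,0,0],[0.25,-0.46,-0.15,0,0],[0.22,-0.48,-0.12,0,0],[0.18,-0.5,-0.1,0,0],[0,0,0,0,0]]]'

```text
time: 6.6
tool_pos: [0.627, -0.0422, 0.2087]
ee_rot: [[0.278, 0.961, -0.0], [0.961, -0.278, 0.001], [0.001, -0.001, -1.0]]
wrist_force: [0.8, -0.2, 0.1]
opening: 0.0006
gripper_force: 0.0
```

```bash
python3 where.py; python3 - <<'E'
from h import *; from rig import viewer
c=viewer.camera("top"); cv2.imwrite("pics/top2.png",cv2.resize(c["pixels"][105:315,260:465,::-1],(586,600),interpolation=cv2.INTER_CUBIC))
E
```

```text
t 6.6 stand xyz cm [ 5.18 -2.02 20.87] u,y 5.98 phi -18.7 depth cm 1.12 open 0.0006092361533698894 F [ 0.8 -0.2  0.1] yaw err -0.05000000000000071 tz [-0.     0.001 -1.   ]
```

View pics/top2.png

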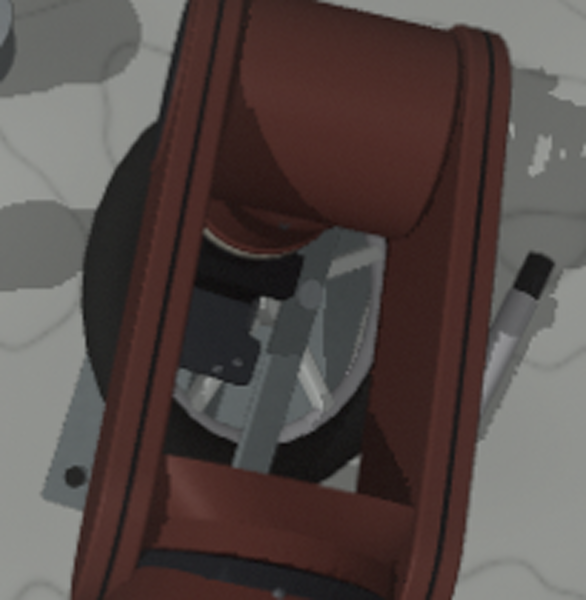

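apply_moves --targets '[[[0.14,-0.52,-0.08,0,0],[0.1,-0.53,-0.06,0,0],[0.06,-0.54,-0.04,0,0],[0.02,-0.54,-0.01,0,0],[-0.02,-0.54,0.01,0,0],[-0.06,-0.54,0.04,0,0],[-0.1,-0.53,0.06,0,0],[-0.14,-0.52,0.08,0,0],[-0.18,-0.5,0.1,0,0],[-0.22,-0.48,0.12,0,0],[-0.25,-0.46,0.15,0,0],[0,0,0,0,0]]]'

```text
time: 7.85
tool_pos: [0.5695, -0.0336, 0.2041]
ee_rot: [[0.278, 0.961, -0.003], [0.961, -0.278, 0.0], [-0.0, -0.003, -1.0]]
wrist_force: [-0.0, 0.6, -0.2]
opening: 0.0003
gripper_force: 0.1
```

```bash
python3 where.py
```

```text
t 7.85 stand xyz cm [ 4.42  3.74 20.41] u,y 5.1 phi 36.3 depth cm 1.14 open 0.0002516786742516933 F [-0.   0.6 -0.2] yaw err -0.08999999999999986 tz [-0.003  0.    -1.   ]
```

apply_moves --targets '[[[-0.29,-0.43,0.16,0,0],[-0.32,-0.4,0.18,0,0],[-0.35,-0.37,0.2,0,0],[-0.37,-0.33,0.21,0,0],[-0.4,-0.29,0.23,0,0],[-0.42,-0.25,0.24,0,0],[-0.2,-0.1,0.12,0,0],[0,0,0,0,0]]]'

```text
time: 8.65
tool_pos: [0.5429, -0.0505, 0.1909]
ee_rot: [[0.279, 0.96, -0.002], [0.96, -0.279, -0.0], [-0.001, -0.002, -1.0]]
wrist_force: [0.3, 0.2, 0.1]
opening: 0.0005
gripper_force: 0.1
```

```bash
python3 where.py; python3 - <<'E'
from h import *; from rig import viewer
c=viewer.camera("top"); cv2.imwrite("pics/top3.png",cv2.resize(c["pixels"][105:315,260:465,::-1],(586,600),interpolation=cv2.INTER_CUBIC))
E
```

```text
t 8.65 stand xyz cm [ 2.05  5.84 19.09] u,y 2.37 phi 67.9 depth cm 1.09 open 0.00048316361612836246 F [0.3 0.2 0.1] yaw err -0.11000000000000298 tz [-0.002 -0.    -1.   ]
```

View pics/top3.png

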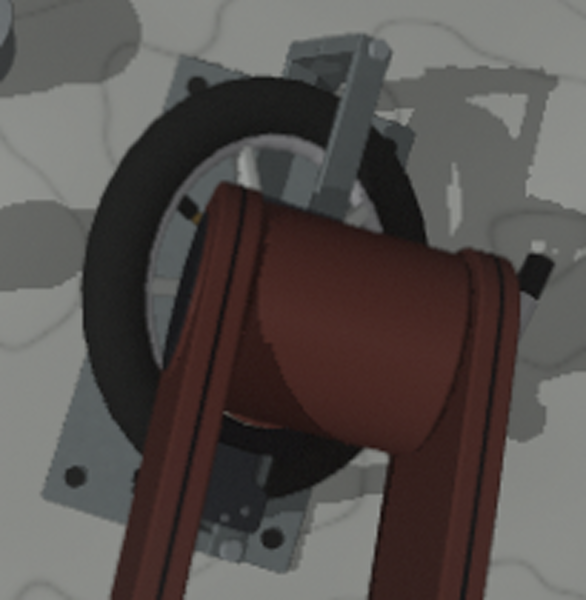

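apply_moves --targets '[[[0.15,0.1,0,0,0],[0.15,0.1,0,0,0],[0,0,-1,0,0],[0,0,-2,0,0],[0,0,-2.5,0,0],[0,0,-2.5,0,0],[0,0,-2,0,0],[0,1,0,0,0],[0,2,0,0,0],[0,2,0,0,0],[0,2,0,0,0],[0,2,0,0,0],[0,1.7,0,0,0],[-0.9,1,0,0,0],[0,0,0,0,0],[0,0,0,0,0]]]'

```text
time: 10.3
tool_pos: [0.6559, -0.0894, 0.2907]
ee_rot: [[0.279, 0.96, -0.001], [0.96, -0.279, 0.0], [-0.0, -0.001, -1.0]]
wrist_force: [-0.1, 0.4, -0.9]
opening: 0.0004
gripper_force: 0.0
```

```bash
python3 where.py; python3 - <<'E'
from h import *; p=np.load("p.npy"); from rig import viewer
f=lambda x,y:(x/2.8585+260-.3,y/2.8585+105-.3)
c=viewer.camera("top")
for q in [(185,207),(195,215),(244,165),(160,286)]: print(ang(p,c,f(*q)))
cv2.imwrite("pics/top4.png",cv2.resize(c["pixels"][105:315,260:465,::-1],(586,600),interpolation=cv2.INTER_CUBIC))
E
```

```text
t 10.3 stand xyz cm [ 1.44 -6.1  29.07] u,y 1.67 phi -74.7 depth cm -9.23 open 0.00042621909496733015 F [-0.1  0.4 -0.9] yaw err -0.120000000000001 tz [-0.001  0.    -1.   ]
(np.float64(341.2052419003957), np.float64(0.08815239009425507))
(np.float64(340.5481225910054), np.float64(0.0788411915403236))
(np.float64(304.78845239172193), np.float64(0.085395989954663))
(np.float64(16.39993487301903), np.float64(0.08772513536740441))
```

View pics/top4.png

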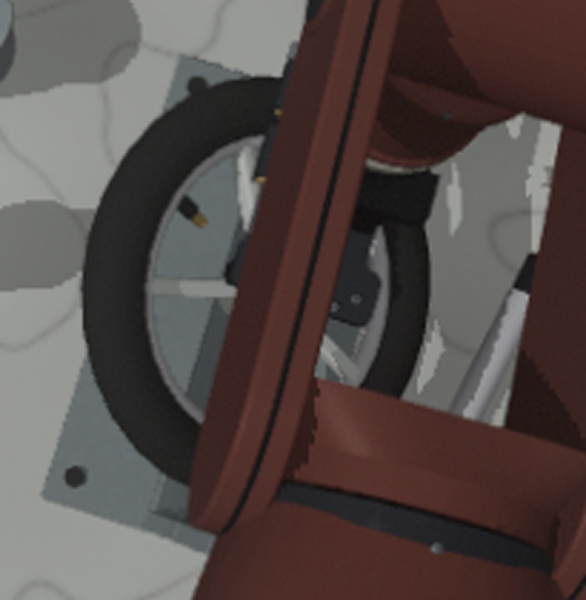

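apply_moves --targets '[[[-0.3,0.6,0,0,0],[0,0,1,0,0],[0,0,1.5,0,0],[0,0,1.5,0,0],[0,0,1.2,0,0],[0,0,0.8,0,0],[0,0,0,0,0],[0,0,0,0,0]]]'

```text
time: 11.15
tool_pos: [0.6613, -0.0935, 0.2315]
ee_rot: [[0.278, 0.961, -0.0], [0.961, -0.278, 0.0], [0.0, -0.0, -1.0]]
wrist_force: [0.3, -0.2, 0.8]
opening: 0.0008
gripper_force: 0.0
```

```bash
python3 where.py
```

```text
t 11.15 stand xyz cm [ 1.2  -6.74 23.15] u,y 1.38 phi -78.4 depth cm -3.46 open 0.0007776081553543478 F [ 0.3 -0.2  0.8] yaw err -0.08000000000000185 tz [-0.  0. -1.]
```

apply_moves --targets '[[[-0.05,0,0.5,0,0],[0,0,0.5,0,0],[0,0,0.5,0,0],[0,0,0.5,0,0],[0,0,0.5,0,0],[0,0,0.5,0,0],[0,0,0.5,0,0],[0,0,0.5,0,0],[0,0,0.4,0,0],[0,0,0,0,0]]]'

```text
time: 12.15
tool_pos: [0.6607, -0.094, 0.1865]
ee_rot: [[0.278, 0.961, -0.001], [0.961, -0.278, 0.0], [-0.0, -0.001, -1.0]]
wrist_force: [-0.1, 0.9, -0.0]
opening: 0.0008
gripper_force: 0.0
```

```bash
python3 where.py; python3 - <<'E'
from h import *
# final pose: spoke at -36 deg, finger trailing, half 11 x 15 mm: contact when perp distance = 6 + 11|n_u|+15|n_y|
for sp in (-55,-40,-36):
    a=np.radians(sp); need=.6+1.1*abs(np.sin(a))+1.5*np.cos(a)
    for r in (6.2,6.6): print(sp,r,"finger phi",sp-np.degrees(np.arcsin(need/r)))
E
```

```text
t 12.15 stand xyz cm [ 1.14 -6.69 18.65] u,y 1.31 phi -78.9 depth cm 1.01 open 0.0008153394861076485 F [-0.1  0.9 -0. ] yaw err -0.08999999999999986 tz [-0.001  0.    -1.   ]
-55 6.2 finger phi -77.38796169861209
-55 6.6 finger phi -75.9647006805281
-40 6.2 finger phi -63.337746485223775
-40 6.6 finger phi -61.84774180922917
-36 6.2 finger phi -59.37757073194079
-36 6.6 finger phi -57.88474903625897
```

apply_moves --targets '[[[0.2,-0.07,-0.115,0,0],[0.2,-0.08,-0.115,0,0],[0.2,-0.1,-0.115,0,0],[0.2,-0.11,-0.115,0,0],[0.19,-0.12,-0.11,0,0],[0.19,-0.12,-0.11,0,0],[0.19,-0.13,-0.11,0,0],[0.18,-0.13,-0.105,0,0],[0,0,0,0,0],[0,0,0,0,0]]]'

```text
time: 13.15
tool_pos: [0.6574, -0.0764, 0.1967]
ee_rot: [[0.278, 0.961, 0.001], [0.961, -0.278, 0.001], [0.001, 0.0, -1.0]]
wrist_force: [0.2, -0.8, 0.8]
opening: 0.0004
gripper_force: 0.5
```

```bash
python3 where.py; cat > val.py <<'E'
from h import *; from rig import viewer; p=np.load("p.npy")
c=viewer.camera("top"); im=c["pixels"].astype(int)
# brass pixels and dark foot pixels inside 66<r<95 mm on the mid-plane, upper half
hsv=cv2.cvtColor(c["pixels"],cv2.COLOR_RGB2HSV)
B=[];D=[]
for v in range(130,270):
    for u in range(285,410):
        a,r=ang(p,c,(u,v))
        a=(a+180)%360-180
        if abs(a)<45 and .066<r<.092:
            h,s,w=hsv[v,u]
            if 8<h<30 and s>90 and w>50: B.append((a,r))
            elif w<45 and .075<r: D.append((a,r))
for n,l in(("brass",B),("dark",D)):
    if l: print(n,len(l),np.median(l,0),np.mean(l,0))
E
python3 val.py
```

```text
t 13.15 stand xyz cm [ 2.74 -5.89 19.67] u,y 3.16 phi -61.8 depth cm 0.91 open 0.00039777675338326796 F [ 0.2 -0.8  0.8] yaw err -0.07000000000000028 tz [ 0.001  0.001 -1.   ]
brass 15 [-5.43764535  0.07360578] [-5.44870941  0.07366536]
dark 30 [-5.26865144  0.08582709] [-5.26749025  0.08575873]
```

apply_moves --targets '[[[0.09,-0.06,-0.05,0,0],[0.09,-0.06,-0.05,0,0],[0.09,-0.06,-0.05,0,0],[0.09,-0.06,-0.05,0,0],[0.08,-0.06,-0.05,0,0],[0,0,0,0,0],[0,0,0,0,0]]]'

```text
time: 13.9
tool_pos: [0.6556, -0.0715, 0.1989]
ee_rot: [[0.278, 0.961, 0.0], [0.961, -0.278, 0.0], [0.0, 0.0, -1.0]]
wrist_force: [-1.0, -2.7, 0.2]
opening: 0.0003
gripper_force: 0.9
```

```bash
python3 where.py; python3 val.py
```

```text
t 13.9 stand xyz cm [ 3.15 -5.57 19.89] u,y 3.63 phi -56.9 depth cm 0.92 open 0.00026502028137672653 F [-1.  -2.7  0.2] yaw err -0.08000000000000185 tz [ 0.  0. -1.]
brass 9 [-0.77428521  0.07573052] [-0.96615251  0.07597041]
dark 36 [-0.48135471  0.08464439] [1.75684344 0.08420996]
```

apply_moves --targets '[[[0.04,-0.03,-0.02,0,0],[0,0,0,0,0],[-0.1,0.07,0.05,0,0],[-0.15,0.1,0.08,0,0],[-0.15,0.1,0.08,0,0],[0,0,0,0,0],[0,0,-1,0,0],[0,0,-2,0,0],[0,0,-2.5,0,0],[0,0,-2.5,0,0],[0,0,-2.5,0,0],[0,0,-2,0,0],[-1,1,0,0,0],[-2.5,2.5,0,0,0],[-3,3,0,0,0],[-3,3,0,0,0],[-3,3,0,0,0],[-2,2,0,0,0],[0,0,0,0,0],[0,0,0,0,0]]]'

```text
time: 15.95
tool_pos: [0.7554, -0.2566, 0.3194]
ee_rot: [[0.279, 0.96, -0.003], [0.96, -0.279, 0.002], [0.001, -0.003, -1.0]]
wrist_force: [0.1, -0.0, 0.2]
opening: 0.0003
gripper_force: 0.0
```

```bash
python3 where.py; python3 val.py; python3 - <<'E'
from h import *; from rig import viewer
c=viewer.camera("top"); cv2.imwrite("pics/top5.png",cv2.resize(c["pixels"][105:315,260:465,::-1],(586,600),interpolation=cv2.INTER_CUBIC))
E
```

```text
t 15.95 stand xyz cm [-11.87 -20.29  31.94] u,y -13.71 phi -124.0 depth cm -19.79 open 0.0003291859308181021 F [ 0.1 -0.   0.2] yaw err -0.1700000000000017 tz [-0.003  0.002 -1.   ]
brass 12 [-0.49558497  0.07460114] [-0.59321716  0.07457056]
dark 31 [-0.9270887   0.08531877] [-0.84054723  0.0855378 ]
```

View pics/top5.png

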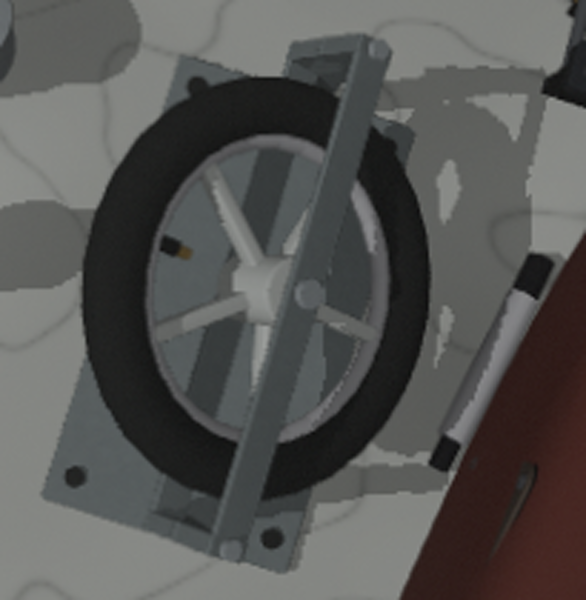

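The picture shows the valve at about (175,246), straight up the slope (-0.7°). The pump hasn't moved and the fingers are clear of the wheel.

```bash
python3 -c "
from rig import workorder; print(workorder.job_done())"
```

```text
the job is handed in; nothing more can be done
None
```

The wheel is turned until its valve stands at the top, within about 1° by the camera. The closed fingertips pushed only spokes, in two insertions; they are now out and clear, and the job was handed in at about 16 s of the 54 s allowed.

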